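# Right the toppled buffer bottle, dock it and drop the bar

## Robot

A 7-joint arm with a two-finger parallel gripper is mounted at the origin on the work surface. World frame = base frame: x ahead of the robot, y to its left, z up, the work surface at z = 0. Lengths are in m, angles in rad, forces in N, time in s.
With the tool pointing down it reaches from about 0.4 to 0.875 m from the base axis. Payload 19.3 kg.
Tool frame: the origin (TCP) lies on the centre line of the jaws, within the pads' length; the fingertips stand 14 mm ahead of it and the grasp point (between the pads) lies 5 mm behind it; y points along the fingers, x is the direction in which the jaws open and shut, and the axes are right-handed (so a half turn about y gives the same grasp; the last joint's range is limited). The gripper opens to 85 mm and grips with 20 to 120 N. Pads are 22 mm wide; open, the fingers measure 114 mm over their backs; the gripper's body (76 mm by 85 mm) begins 54 mm behind the grasp point. The pads swing forward as they close: fully open they stand 13 mm farther back than shut.
Start: joints at [1.222, 0.521, -0.036, 1.599, 0.021, 1.021, -0.113], TCP at [0.172, -0.601, 0.245] pointing down, gripper open.
Joint ranges: [-2.91, 2.91], [-0.3, 2.13], [-1.5, 1.42], [0.17, 2.43], [-1.26, 4.41], [0.16, 1.93], [-2.52, 2.52]. Speed limits (rad/s): [1.89, 1.89, 2.39, 2.39, 3.01, 3.01, 3.01].

## Interface

Orientations are given as [roll, pitch, yaw] about the fixed x, y, z axes, in that order (R = Rz(yaw) Ry(pitch) Rx(roll)).
In Python, from workcell import monitor, grab_frame, workorder gives the robot as it stands.
- The arm moves only by the tool drive_tool, never from a script. Its argument "steps" is one flat list of numbers, 5 for each row, row after row: the finger opening in mm, from 0 to 85.4, then the shift along the world's x, y, z in mm, then the turn about the world's z in degrees. In form: [fingers, tx, ty, tz, twist, fingers, tx, ty, tz, twist, ...]. A call has exactly 5 rows; each row shifts and turns the commanded pose from where the row before left it; what a row does not reach is not made up. A row lasts 1/12 s, in which the tool goes at most 41.7 mm and 7.16 degrees, less where a joint would pass 70% of its speed; a pose out of reach is approached as far as the arm can. A call is refused whole if a number of a shift passes 41.7 or a number of a turn 7.16, either way. A call with a gripper value outside its range is refused whole. The fingers move at their own pace and stop on an object; "grip_force" is the grip in N (left out, the last holds). Time passes only in rows, so rows that do not move let the fingers close, or fill a call up. It gives the time, the measured TCP pose, the force and the opening at its end, in the units of the state.
- monitor.observe(): the state, without advancing time (a new reading comes with each control period).
- grab_frame(name): name is "scene" or "top" or "wrist"; returns a dict with "frame" (420x560x3 uint8, red, green, blue), "vertical_fov" (degrees; the focal length in pixels is half the picture's height over the tangent of half this angle, whatever the lens; pixels are square), "cx", "cy" (the principal point, pixels), "xyz" and "orientation" of the camera in the world. Camera axes: x right, y down, z forward; pixel columns grow to the right and rows downward; lengths in m; the calibration is good to about 2 mm. The wrist camera is an equidistant fisheye: a pixel r from the principal point sees the ray r / f radians off the axis. A picture is of the moment at which its call begins. There is no depth.
- workorder.job_done(): hands the job in, once; it reports no verdict.
The state is a dict: "clock": time; "qpos": joint angles; "qd": joint speeds; "joint_efforts": joint torques, N m; "position": TCP position; "tool_rot": TCP orientation; "force": force on the tool from outside, world axes, zero at the start; "moment": the same for the moment, N m; "grip_width": finger opening in m.
Only numpy, scipy, OpenCV 4.12 (cv2) and the standard library are available. Lean on these libraries where they do the work, as an engineer would, in place of code of your own. Each camera call takes 0.05 s, during which the arm holds its last target. There are 200 camera calls.

## Task

The big buffer bottle has toppled over on the bench with its foot towards the white side panel of the bottle bay. Without picking it up off the bench, push its cap end up and over towards the panel until it stands upright against the panel, then slide it along the panel all the way into the bay at the panel's end. Last, lift the retaining bar out of its parking notch, swing it across the mouth of the bay and let it down into the notch on the bay's cheek; leave the other things on the bench where they are.

Things in the scene. Friction and masses are not known exactly. Their poses are not given: they have to be found in the camera images.
- bay: Fixed bottle bay. Origin: on the bench, on the face of its white side panel, level with the mouth of the bay. +x runs along the panel into the bay, +y into the panel, z up. The panel face is the plane y = 0 from x = -260 to 130 mm, 105 mm high; its housing is 75 mm deep (y = 0 to 75) with a flat top at 105 mm. Where it stands and how it is turned change each time.
- bay_seat (a point): On the bench, where the centre of the bottle's foot goes (play 6 mm each way). The bay has the bench as floor and is open to -x and above. Walls: the panel; a steel cheek facing it (bay frame: inner face y = -113 mm, 10 mm thick, x = -22 to 122 mm, 100 mm high); an end stop (inner face x = 118 mm, 60 mm high).
- keeper_notch (a point): Keeper notch on the cheek: centre of the gap where the bar lies when closed, 118 mm above the bench. Two steel posts leave a gap of 15 mm (along the bay's x); their tops are 126 mm above the bench.
- parking_notch (a point): Parking notch on the housing: centre of the gap where the bar lies at the start, 118 mm above the bench. Two steel posts leave a gap of 15 mm (along the bay's y); their tops are 126 mm above the bench.
- bottle_mid (a point): Centre of the toppled amber bottle with grey screw cap, 115 mm from its foot; its x axis points from foot to cap (level: lying; straight up: standing). 230 mm long. Body 101 mm in diameter up to 150 mm from the foot, round shoulder, neck 40 mm in diameter from 186 mm, cap 54 mm in diameter from 200 to 230 mm. 0.35 to 0.55 kg, slippery (friction about 0.35), centre of mass 93 mm from the foot.
- bottle_foot (a point): Centre of the bottle's flat foot, same axes; 50 mm above the bench while it lies, on the bench when it stands. At the start the bottle lies outside the bay, its foot within 30 mm of the panel, its cap pointing away from the panel up to 0.15 rad askew. While it is tipped up against the panel its foot slides out from the panel.
- bottle_cap (a point): Centre of the flat top of the bottle's cap, 230 mm from the foot, same axes. While the bottle lies, the underside of the cap is 23 mm above the bench and the underside of the neck 30 mm.
- bar_lift (a joint): Height of the retaining bar above its resting height, 0 to 0.035 m. It sinks back to 0 by its own weight (0.16 kg). It must be raised at least 13 mm for the bar to clear the notch posts.
- bar_swing (a joint): Swing of the retaining bar about its upright pivot, which stands on the housing at x = 0, y = 30 mm of the bay. 0: parked, pointing to the bay's -x, in the parking notch. 1.571: closed, pointing to the bay's -y across the mouth, over the keeper notch (stop at 1.60). It grows counter-clockwise seen from above and turns freely.
- bar_knob (a point): Centre of the black ball knob, 28 mm in diameter, on a 10 mm stem at the free end of the bar; 183 mm from the pivot's axis, 160 mm above the bench with the bar at rest. The bar is a round steel rod 10 mm thick, its axis 42 mm below the ball's centre. Parked, the knob is above the housing's top.
- tip_box: Closed grey and white pipette-tip box, 124 x 86 x 62 mm, standing beside the bay's cheek; origin under its centre. Leave it alone.
- tube_rack: White tube rack, 100 x 200 x 71 mm; origin under its centre. Leave it alone.
- dish_stack: Stack of round dishes, 90 mm in diameter, 52 mm high; origin under its centre. Leave it alone.
- wash_bottle: Small white wash bottle, 60 mm in diameter, about 145 mm high with its spout, standing left of the bay; origin under its centre. Leave it alone.
- swab_jar: White jar with a steel lid, 68 mm in diameter, 85 mm high, standing behind the bay's housing; origin under its centre. Leave it alone.
- kit_box: White carton, 160 x 90 x 70 mm; origin under its centre. Leave it alone.
Mind the look-alikes: they are no part of the job. What is shaped like the part that bears bottle_mid but pink or purple is not meant.

How it is judged:
On the way, in this order (a step that is already met when the one before it is completed fails the run):
1. the bottle stands upright on its foot against the panel, outside the bay (angle between bottle_mid's own x axis and vertical below 0.06 rad and height (world z) of bottle_foot below 0.006 m and x of bottle_foot in the frame of bay below -0.03 m and y of bottle_foot in the frame of bay above -0.085 m), for 0.2 s.
2. the bottle stands upright inside the bay, clear of the bar's line (angle between bottle_mid's own x axis and vertical below 0.06 rad and x of bottle_foot in the frame of bay above 0.056 m and y of bottle_foot in the frame of bay above -0.066 m), for 0.2 s.
3. the bar is swung across the mouth and down in the keeper notch (value of joint bar_swing above 1.47 rad and value of joint bar_lift below 0.005 m), for 0.2 s.
At the end, for the whole second after the job is handed in: The bottle stands upright (within 0.06 rad) at rest on the bench inside the bay, wholly behind the bar's line (its centre 54 to 72 mm past the mouth), and the bar lies across the mouth, down in the keeper notch (swing above 1.47 rad, lift below 5 mm) (all of step 3 and angle between bottle_mid's own x axis and vertical below 0.06 rad and height (world z) of bottle_foot below 0.006 m and x of bottle_foot in the frame of bay between 0.054 and 0.072 m and y of bottle_foot in the frame of bay between -0.066 and -0.046 m and linear speed of bottle below 0.02 m/s); the robot touches nothing.
It fails at once if the bottle is lifted off the bench (height (world z) of bottle_foot above 0.07 m).
It fails at once if another thing on the bench is shoved or knocked over (distance of any of tip_box, tube_rack, dish_stack, wash_bottle, swab_jar, kit_box from where it was at the start of the episode above 0.03 m).
It also fails if it takes over 72 s, if anything falls off the work surface, if the arm or the gripper's body presses on something with over 40 N, if the wrist force passes 120 N, or if a joint passes its speed limit or range.

## Working session

There is one attempt and no reset: what is moved stays moved. The work goes in short steps, Python scripts to look and compute and a tool call to move; the robot and the scene stay as the last step left them, time stands still between calls to the robot, and variables do not carry over. Pictures are saved under pics/ and viewed, about 8 in all and at most 12, crops included, and the job is handed in when it is done.

Besides the shell and the picture viewer there is one more tool, called after "Request:" in YAML: its name, and indented under it one key for each argument. drive_tool: Moves the arm, as the interface text tells. Its arguments: {"type":"object","properties":{"steps":{"type":"array"},"grip_force":{"type":"number"}},"required":["steps"]}

```bash
ls; mkdir -p pics; cat > h.py <<'E'
import numpy as np, cv2, json
from scipy.spatial.transform import Rotation as R
from workcell import monitor, grab_frame, workorder
def grab(n,tag):
    d=grab_frame(n); cv2.imwrite(f'pics/{tag}.png',np.asarray(d['frame'])[:,:,::-1])
    c={k:(np.asarray(v).tolist() if not np.isscalar(v) else float(v)) for k,v in d.items() if k!='frame'}
    json.dump(c,open(f'pics/{tag}.json','w')); return d
def load(tag): return json.load(open(f'pics/{tag}.json'))
def rot(c):
    o=np.asarray(c['orientation'])
    return o if o.shape==(3,3) else R.from_euler('xyz',o).as_matrix()
def ray(c,u,v,fish=False):
    f=210/np.tan(np.radians(c['vertical_fov'])/2)
    x=(u-c['cx']);y=(v-c['cy'])
    if fish:
        r=np.hypot(x,y);t=r/f; d=np.array([np.sin(t)*x/max(r,1e-9),np.sin(t)*y/max(r,1e-9),np.cos(t)])
    else: d=np.array([x/f,y/f,1.])
    return np.array(c['xyz']),rot(c)@d
def atz(c,u,v,z,fish=False):
    p,d=ray(c,u,v,fish); return p+d*(z-p[2])/d[2]
def proj(c,P):
    f=210/np.tan(np.radians(c['vertical_fov'])/2)
    q=rot(c).T@(np.asarray(P)-np.array(c['xyz'])); return np.array([c['cx']+f*q[0]/q[2],c['cy']+f*q[1]/q[2]])
def tri(*rs):
    A=np.zeros((3,3));b=np.zeros(3);D=[]
    for p,d in rs:
        d=d/np.linalg.norm(d);M=np.eye(3)-np.outer(d,d);A+=M;b+=M@p;D.append((p,M))
    X=np.linalg.solve(A,b); return X,[float(np.linalg.norm(M@(X-p))) for p,M in D]
E
python3 - <<'E'
from h import *
for n in ('scene','top','wrist'):
    grab(n,n+'0'); print(load(n+'0'))
s=monitor.observe(); print(s)
a=cv2.imread('pics/scene0.png');b=cv2.imread('pics/top0.png')
E
```

```text
pics
{'vertical_fov': 56.85299551201375, 'cx': 284.45416766219955, 'cy': 206.9537568067063, 'xyz': [0.893755349733086, -0.43663599962602184, 0.9881776999181267], 'orientation': [-2.498640667560967, 0.00142962591701834, 0.762368287055327]}
{'vertical_fov': 57.65469037371095, 'cx': 279.64063356181845, 'cy': 206.71801985880433, 'xyz': [0.34665053446212957, 0.05874417644690185, 1.304382436773151], 'orientation': [-3.087685235577643, -0.02139627341054795, -1.543819074687154]}
{'vertical_fov': 65.70646984690485, 'cx': 277.8843345321245, 'cy': 210.86271477674094, 'xyz': [0.23433580386475356, -0.5825226198070579, 0.37507565266513154], 'orientation': [2.8781735302691778, 0.0008551440922617282, -1.2925710760911984]}
{'clock': 0.15, 'qpos': array([ 1.22180908,  0.52185319, -0.03628681,  1.59987527,  0.02116619,
        1.0210934 , -0.11281677]), 'qd': array([ 0.00134998, -0.0013506 ,  0.0004109 , -0.00396016,  0.00037236,
       -0.00062518,  0.00047922]), 'joint_efforts': array([ 3.74282448e-03, -9.27391577e+01,  1.98157534e+00, -3.70055044e+01,
        1.80051592e-02,  6.36406694e-03, -8.59822626e-05]), 'position': array([ 0.17188601, -0.60064966,  0.24487392]), 'tool_rot': array([-1.57084440e+00,  8.44235927e-04, -1.29209112e+00]), 'force': array([-0.91355628,  0.03483063,  1.22657243]), 'moment': array([0.01121651, 0.03130379, 0.01369793]), 'grip_width': 0.08529219456870676}
```

View pics/scene0.png

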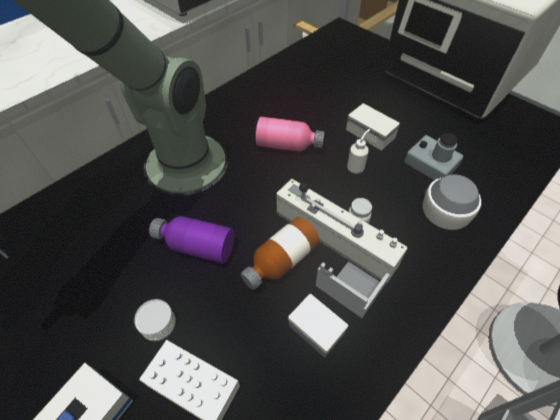

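View pics/top0.png

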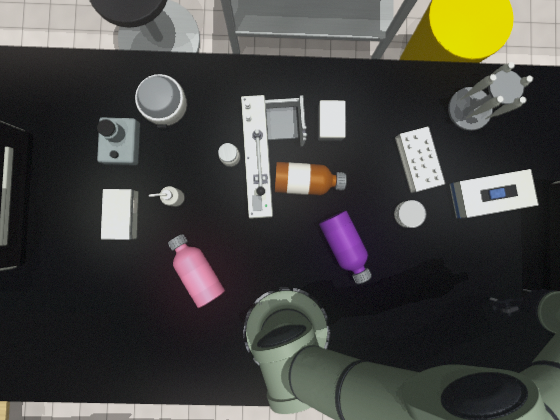

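Scene: amber bottle at about (285,250), cap at (252,277), panel housing from (285,195) to (400,255), bay at (350,285). Top: amber bottle foot at (277,178), cap at (345,181), housing from (258,97) to (262,215), pivot about (257,135), knob about (261,191). I'll enlarge both for measuring.

```bash
python3 - <<'E'
from h import *
def crop(t,x0,y0,w,h,s):
    a=cv2.imread(f'pics/{t}.png')[y0:y0+h,x0:x0+w]; a=cv2.resize(a,None,fx=s,fy=s,interpolation=cv2.INTER_CUBIC)
    for i in range(0,w,10):
        cv2.line(a,(i*s,0),(i*s,6 if i%50 else 14),(0,255,255),1)
        if (x0+i)%20==0: cv2.putText(a,str(x0+i),(i*s,24),0,.4,(0,255,255),1)
    for j in range(0,h,10):
        cv2.line(a,(0,j*s),(6,j*s),(0,255,255),1)
        if (y0+j)%20==0: cv2.putText(a,str(y0+j),(8,j*s+4),0,.4,(0,255,255),1)
    cv2.imwrite(f'pics/{t}_c.png',a)
crop('top0',220,80,140,150,4)
crop('scene0',230,170,190,150,4)
E
```

```text
(no output)
```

View pics/top0_c.png

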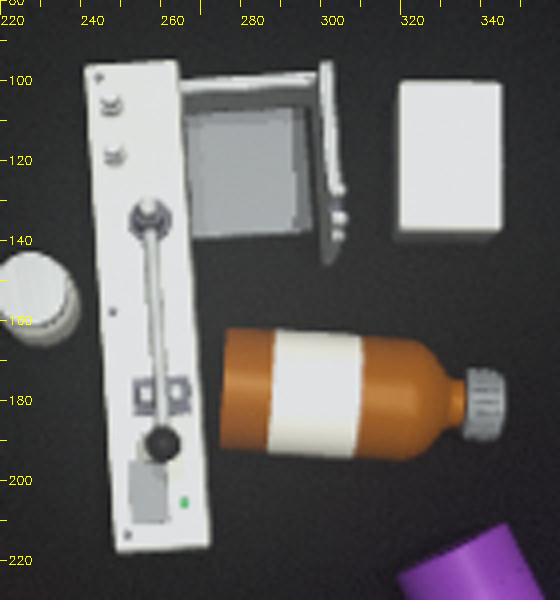

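View pics/scene0_c.png

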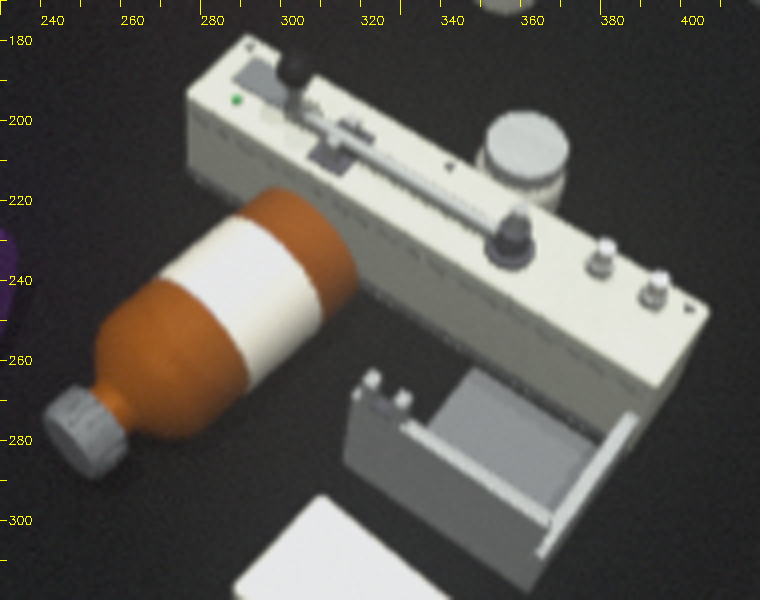

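```bash
cat > fit.py <<'E'
from h import *
from scipy.optimize import least_squares
t,s=load('top0'),load('scene0')
C=[(130,75),(130,0),(-260,0),(-260,75)]
pt=[(241.25,96.5),(264.25,95),(272.5,216.5),(249.25,218)]
ps=[(407.25,248),(393.75,267),(277,193),(292,178.75)]
for a,b,c in zip(pt,ps,C): X,e=tri(ray(t,*a),ray(s,*b)); print(c,X.round(4),np.round(e,4))
def W(q,p): c,d=np.cos(q[2]),np.sin(q[2]); return np.array([q[0]+c*p[0]-d*p[1],q[1]+d*p[0]+c*p[1],p[2]])
def res(q): return np.concatenate([np.r_[proj(t,W(q,(c[0]/1e3,c[1]/1e3,.105)))-a,proj(s,W(q,(c[0]/1e3,c[1]/1e3,.105)))-b] for a,b,c in zip(pt,ps,C)])
r=least_squares(res,[.6,.1,0]);q=r.x;print('bay',q.round(4),res(q).reshape(-1,4).round(1).tolist())
np.save('bay.npy',q)
X,e=tri(ray(t,260.5,190.75),ray(s,303.5,187.25));print('knob',X.round(4),np.round(e,4),'pred',W(q,(-.183,.03,.160)).round(4))
print('pivot pred',W(q,(0,.03,.118)).round(4),'keeper tops',W(q,(0,-.118,.126)).round(4), atz(t,304.7,133.3,.126).round(4),atz(s,326.8,267.5,.126).round(4))
# bottle fit: foot silhouettes
# shoulder/axis: top view cap centre end, foot edge centre
foot_t=atz(t,220+222/4,80+388/4,.0505); cap_t=atz(t,220+504/4,80+405/4,.05)
print('foot/cap from top',foot_t.round(4),cap_t.round(4),np.linalg.norm(foot_t-cap_t))
X,e=tri(ray(t,220+504/4,80+405/4),ray(s,230+88/4,170+448/4));print('cap tri',X.round(4),np.round(e,4))
def B(q,p):
    c,d=np.cos(q[2]),np.sin(q[2]);v=p-q[:2];return np.array([c*v[0]+d*v[1],-d*v[0]+c*v[1]])
print('bay frame foot,cap',B(q,foot_t[:2]).round(4),B(q,cap_t[:2]).round(4))
E
python3 fit.py
```

```text
(130, 75) [0.7624 0.1676 0.1023] [0.0008 0.0008]
(130, 0) [0.7689 0.0942 0.1049] [0.0009 0.0009]
(-260, 0) [0.3832 0.0592 0.1064] [0.0038 0.0038]
(-260, 75) [0.3762 0.1317 0.1037] [0.0033 0.0033]
bay [0.6407 0.0816 0.0899] [[-0.3, -0.8, 0.3, -0.4], [0.1, -0.6, -0.1, 0.6], [-0.6, -0.4, -1.9, 0.3], [-1.2, -0.4, -1.1, -0.7]]
knob [0.4559 0.0953 0.1617] [0.0008 0.0008] pred [0.4557 0.0951 0.16  ]
pivot pred [0.638  0.1115 0.118 ] keeper tops [ 0.6513 -0.0359  0.126 ] [ 0.6432 -0.037   0.126 ] [ 0.6529 -0.0338  0.126 ]
foot/cap from top [0.513  0.0501 0.0505] [ 0.5058 -0.1841  0.05  ] 0.23427499671977237
cap tri [ 0.5116 -0.1758  0.0551] [0.0097 0.0097]
bay frame foot,cap [-0.13   -0.0199] [-0.1582 -0.2525]
```

Bay is at (0.641, 0.082) with yaw 0.090. The knob triangulates to within 2 mm of its predicted spot. The amber foot is near (0.513, 0.050) and the cap end near (0.506, -0.180). My plan is to pinch the cap lightly across world x and swing it up, so the bottle pivots in the pads with its heel on the bench. First I move above the cap.

Request:
drive_tool:
  steps: [85, 22, 29, -3, 4.9, 85, 22, 29, -3, 4.9, 85, 22, 29, -3, 4.9, 85, 22, 29, -3, 4.9, 85, 22, 29, -3, 4.9]
  grip_force: 20

```text
clock: 0.57
position: [0.2826, -0.4543, 0.2301]
tool_rot: [-1.571, 0.0, -0.86]
force: [1.0, -0.9, -0.8]
grip_width: 0.0854
```

Request:
drive_tool:
  steps: [85, 22, 29, -3, 5, 85, 22, 29, -3, 5, 85, 22, 29, -3, 5, 85, 22, 29, -3, 5, 85, 22, 29, -3, 5]

```text
clock: 0.98
position: [0.3926, -0.3093, 0.2152]
tool_rot: [-1.571, -0.0, -0.424]
force: [0.5, -1.6, 0.5]
grip_width: 0.0851
```

Request:
drive_tool:
  steps: [85, 23, 29, -3, 5, 85, 23, 29, -3, 5, 85, 23, 29, -3, 5, 85, 23, 29, -3, 5, 85, 23, 29, -3, 5]

```text
clock: 1.4
position: [0.5077, -0.1643, 0.2001]
tool_rot: [-1.571, 0.0, 0.012]
force: [0.1, -1.3, 0.6]
grip_width: 0.0848
```

```bash
python3 - <<'E'
from h import *
grab('wrist','w1'); c=load('w1'); s=monitor.observe(); print(c,s['clock'],s['position'],s['tool_rot'],s['qpos'].round(2))
E
```

```text
{'vertical_fov': 65.70646984690485, 'cx': 277.8843345321245, 'cy': 210.86271477674094, 'xyz': [0.5062612938902299, -0.09853119446385329, 0.33043269202436576], 'orientation': [2.878392519031458, 0.0004877303591566129, 0.011766247333877988]} 1.45 [ 0.5117856  -0.15762366  0.19996715] [-1.56750294 -0.00249341  0.02602766] [ 0.54  0.47 -0.47  1.87  0.27  0.87 -0.03]
```

View pics/w1.png

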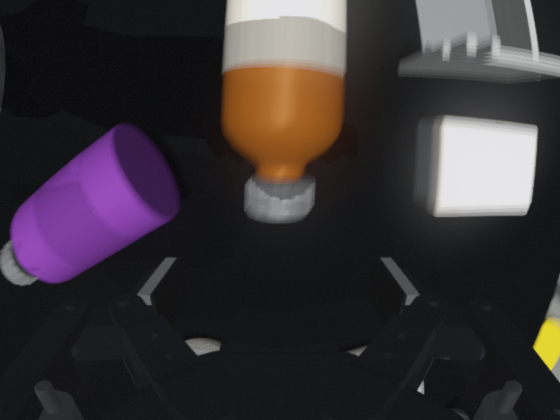

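```bash
python3 - <<'E'
from h import *
c=load('w1'); print(atz(c,279.5,222,.077,1),atz(c,245,205,.05,1),atz(c,314,205,.05,1)); s=monitor.observe(); print(s['position'],s['qd'].round(3))
# fit height: cap end in w1 with top0 ray
t=load('top0');print(tri(ray(t,220+504/4,80+405/4),ray(c,279.5,222,1)))
E
```

```text
[ 0.5083684  -0.17619962  0.077     ] [ 0.47762016 -0.16902395  0.05      ] [ 0.5391808  -0.16828826  0.05      ]
[ 0.5117856  -0.15762366  0.19996715] [ 0.051 -0.03   0.02   0.04  -0.049 -0.019 -0.009]
(array([ 0.50796373, -0.18700616,  0.03903878]), [0.0010684761537944228, 0.0010684761537943681])
```

Request:
drive_tool:
  steps: [85, 0, 0, -10, 0, 85, 0, 0, -25, 0, 85, 0, 0, -25, 0, 85, 0, 0, -25, 0, 85, 0, 0, -25, 0]

```text
clock: 1.87
position: [0.5062, -0.1667, 0.0888]
tool_rot: [-1.571, 0.001, 0.007]
force: [0.9, -0.5, 0.0]
grip_width: 0.0851
```

Request:
drive_tool:
  steps: [85, 0, 0, -20, 0, 85, 0, 0, -15, 0, 85, 0, 0, -12, 0, 85, 0, 0, 0, 0, 85, 0, 0, 0, 0]

```text
clock: 2.28
position: [0.5066, -0.1661, 0.0431]
tool_rot: [-1.571, 0.001, 0.008]
force: [-0.6, 0.3, 0.6]
grip_width: 0.0852
```

Request:
drive_tool:
  steps: [40, 0, 0, 0, 0, 40, 0, 0, 0, 0, 40, 0, 0, 0, 0, 40, 0, 0, 0, 0, 40, 0, 0, 0, 0]
  grip_force: 20

```text
clock: 2.7
position: [0.5074, -0.1663, 0.0439]
tool_rot: [-1.571, -0.001, 0.008]
force: [2.0, -2.3, 5.2]
grip_width: 0.0532
```

Request:
drive_tool:
  steps: [40, 0, 0, 5, 0, 40, 0, 0, 5, 0, 40, 0, 0, 5, 0, 40, 0, 0, 5, 0, 40, 0, 0, 0, 0]

```text
clock: 3.12
position: [0.5072, -0.166, 0.0643]
tool_rot: [-1.571, -0.001, 0.008]
force: [-0.7, -1.5, -0.9]
grip_width: 0.0532
```

```bash
python3 - <<'E'
import numpy as np
# grip traj: foot centre y so that upper foot edge stays 3mm off the panel plane (y=.0698 at x~.51)
L,r=215,50.5
for th in range(0,91,5):
    t=np.radians(th);s,c=np.sin(t),np.cos(t)
    yP=min(50,69.8-5-2*r*s)   # heel edge
    y=yP-L*c+r*s; z=L*s+r*c
    print(th,round(yP),'grip',round(y),round(z))
E
```

```text
0 50 grip -165 50
5 50 grip -160 69
10 47 grip -156 87
15 39 grip -156 104
20 30 grip -155 121
25 22 grip -151 137
30 14 grip -147 151
35 7 grip -140 165
40 0 grip -132 177
45 -7 grip -123 188
50 -13 grip -112 197
55 -18 grip -100 205
60 -23 grip -86 211
65 -27 grip -72 216
70 -30 grip -56 219
75 -33 grip -40 221
80 -35 grip -22 221
85 -36 grip -4 219
90 -36 grip 14 215
```

Request:
drive_tool:
  steps: [40, 0, 1, 10, 0, 40, 0, 1, 10, 0, 40, 0, 2, 10, 0, 40, 0, 2, 10, 0, 40, 0, 2, 10, 0]

```text
clock: 3.53
position: [0.507, -0.1576, 0.1146]
tool_rot: [-1.571, -0.0, 0.008]
force: [-1.0, 0.6, -2.3]
grip_width: 0.0536
```

Request:
drive_tool:
  steps: [40, 0, 2, 8, 0, 40, 0, 2, 8, 0, 40, 0, 2, 7, 0, 40, 0, 3, 7, 0, 40, 0, 3, 6, 0]

```text
clock: 3.95
position: [0.5069, -0.1456, 0.15]
tool_rot: [-1.571, 0.0, 0.008]
force: [-0.1, -0.4, -2.2]
grip_width: 0.0532
```

```bash
python3 - <<'E'
from h import *
grab('scene','s2'); a=cv2.imread('pics/s2.png')[120:330,180:460]; cv2.imwrite('pics/s2c.png',cv2.resize(a,None,fx=2,fy=2)); print(monitor.observe()['position'])
E
```

```text
[ 0.50738868 -0.1450139   0.15085571]
```

View pics/s2c.png

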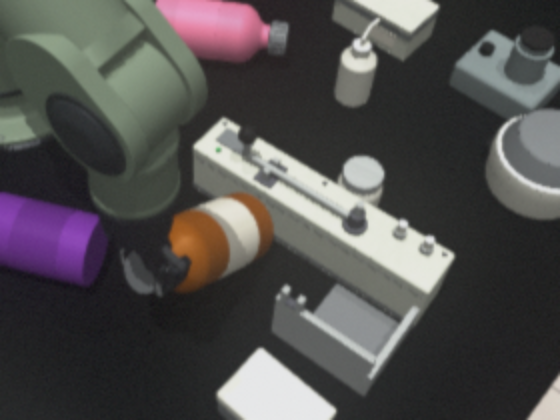

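The bottle is tilted about 30°, with the cap held at (155,265) in the crop and the foot near the panel. I'll continue the arc.

Request:
drive_tool:
  steps: [40, 0, 4, 7, 0, 40, 0, 4, 7, 0, 40, 0, 4, 6, 0, 40, 0, 5, 6, 0, 40, 0, 5, 5, 0]

```text
clock: 4.42
position: [0.507, -0.1233, 0.181]
tool_rot: [-1.571, -0.0, 0.008]
force: [0.4, -0.4, -2.5]
grip_width: 0.0532
```

Request:
drive_tool:
  steps: [40, 0, 6, 5, 0, 40, 0, 7, 5, 0, 40, 0, 7, 5, 0, 40, 0, 7, 4, 0, 40, 0, 7, 3, 0]

```text
clock: 4.83
position: [0.5073, -0.0896, 0.2031]
tool_rot: [-1.572, -0.001, 0.008]
force: [-0.2, -6.1, 4.8]
grip_width: 0.0533
```

Request:
drive_tool:
  steps: [40, 0, 7, 3, 0, 40, 0, 7, 2, 0, 40, 0, 8, 2, 0, 40, 0, 8, 1, 0, 40, 0, 8, 1, 0]

```text
clock: 5.25
position: [0.5077, -0.0517, 0.2124]
tool_rot: [-1.572, -0.002, 0.008]
force: [0.1, -5.9, 11.7]
grip_width: 0.0529
```

Request:
drive_tool:
  steps: [40, 0, 8, 1, 0, 40, 0, 7, 0, 0, 40, 0, 6, 0, 0, 40, 0, 6, 0, 0, 40, 0, 5, 0, 0]

```text
clock: 5.67
position: [0.5075, -0.0188, 0.2131]
tool_rot: [-1.571, -0.002, 0.009]
force: [0.4, -1.0, 6.4]
grip_width: 0.0534
```

```bash
python3 - <<'E'
from h import *
grab('scene','s3'); grab('top','t3'); a=cv2.imread('pics/s3.png')[120:330,180:460];b=cv2.imread('pics/t3.png')[60:260,210:370]; cv2.imwrite('pics/s3c.png',np.hstack([cv2.resize(a,(500,375)),cv2.resize(b,(300,375))])); print(monitor.observe()['position'])
E
```

```text
[ 0.50741781 -0.01826944  0.21295181]
```

View pics/s3c.png

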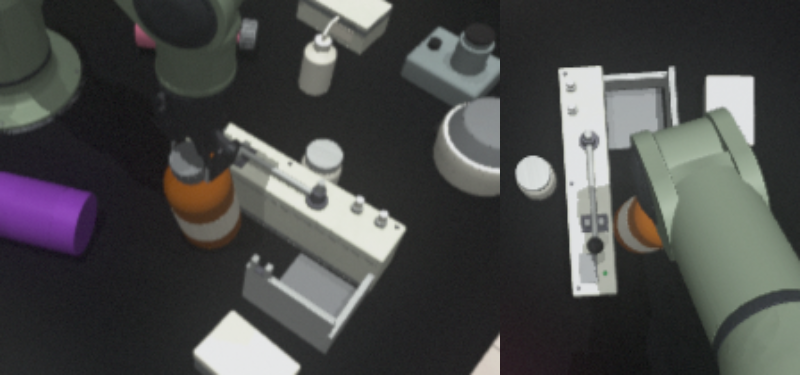

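Nearly upright, about 80°, close to the panel. I'll finish the arc with a 4 mm standoff.

Request:
drive_tool:
  steps: [40, 0, 5, 0, 0, 40, 0, 5, 0, 0, 40, 0, 5, 0, 0, 40, 0, 5, -1, 0, 40, 0, 5, -1, 0]

```text
clock: 6.18
position: [0.5072, 0.0059, 0.2105]
tool_rot: [-1.571, -0.001, 0.009]
force: [-0.5, 0.0, 8.2]
grip_width: 0.0535
```

Request:
drive_tool:
  steps: [40, 0, 4, -1, 0, 40, 0, 3, -1, 0, 40, 0, 0, 0, 0, 40, 0, 0, 0, 0, 40, 0, 0, 0, 0]

```text
clock: 6.6
position: [0.5075, 0.0132, 0.2088]
tool_rot: [-1.57, -0.001, 0.009]
force: [-0.4, 2.7, 8.9]
grip_width: 0.0535
```

```bash
python3 - <<'E'
from h import *
grab('scene','s4'); a=cv2.imread('pics/s4.png')[170:290,220:380]; cv2.imwrite('pics/s4c.png',cv2.resize(a,(800,600),interpolation=cv2.INTER_CUBIC)); s=monitor.observe();print(s['position'],s['force'],s['moment'])
E
```

```text
[0.50747807 0.01316489 0.20880894] [-0.2160029   2.66573599 10.06108131] [ 0.27835114 -0.13503112  0.05087635]
```

View pics/s4c.png

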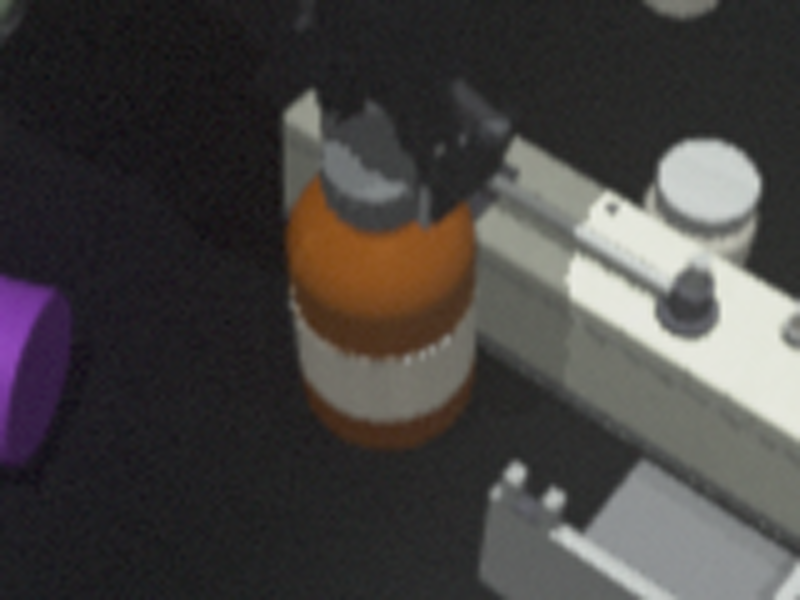

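Request:
drive_tool:
  steps: [64, 0, 0, 0, 0, 64, 0, 0, 0, 0, 64, 0, 0, 0, 0, 64, 0, 0, 0, 0, 64, 0, 0, 0, 0]

```text
clock: 7.07
position: [0.5068, 0.0122, 0.2081]
tool_rot: [-1.571, 0.0, 0.008]
force: [-0.6, 0.1, 0.4]
grip_width: 0.0639
```

Request:
drive_tool:
  steps: [64, 0, 0, 0, 0, 64, 0, 0, 0, 0, 64, 0, 0, 0, 0, 64, 0, 0, 0, 0, 64, 0, 0, 0, 0]

```text
clock: 7.48
position: [0.507, 0.0121, 0.2083]
tool_rot: [-1.571, -0.0, 0.008]
force: [-0.2, 0.1, 0.5]
grip_width: 0.064
```

```bash
cat > up.py <<'E'
from h import *
import sys
# compare measured bottle silhouette (orange) in scene with model of upright bottle
def mask(tag):
    hsv=cv2.cvtColor(cv2.imread(f'pics/{tag}.png'),cv2.COLOR_BGR2HSV)
    return cv2.inRange(hsv,(5,130,40),(16,255,255))
def sil(c,foot,ax):
    ax=np.array(ax)/np.linalg.norm(ax);u=np.cross(ax,[1,.3,0]);u/=np.linalg.norm(u);v=np.cross(ax,u);P=[]
    for h,r in [(0,.0505),(.15,.0505)]:
        for a in np.linspace(0,2*np.pi,40): P.append(proj(c,foot+h*ax+r*(np.cos(a)*u+np.sin(a)*v)))
    return np.array(P)
if __name__=='__main__':
    tag=sys.argv[1]; x,y=map(float,sys.argv[2:4]); grab('scene',tag); c=load(tag); m=mask(tag)
    n,l,st,_=cv2.connectedComponentsWithStats(m)
    for tx,ty in [(0,0),(.06,0),(0,.06)]:
        P=sil(c,np.array([x,y,0]),[tx,ty,1]);print('model',tx,ty,'u',P[:,0].min().round(1),P[:,0].max().round(1),'vmax',P[:,1].max().round(1))
    for i in np.argsort(-st[1:,4])[:3]+1:
        q=l==i; r=np.where(q)[0];print('blob',st[i])
        for v in range(r.min(),r.max(),8): k=np.where(q[v])[0]; print(v,k.min(),k.max(),end='; ')
    print(monitor.observe()['force'])
E
python3 up.py s5 .5075 .0135
```

```text
model 0 0 u 277.8 316.0 vmax 262.1
model 0.06 0 u 278.5 318.4 vmax 262.5
model 0 0.06 u 278.5 318.1 vmax 261.8
blob [280 203  37  37 883]
203 287 288; 211 281 316; 219 280 316; 227 282 315; 235 286 309; blob [281 246  32  14 137]
246 281 281; 254 284 308; [-0.32360235 -0.0284503   0.21340852]
```

Request:
drive_tool:
  steps: [64, 0, 0, 1, 0, 40, 0, 0, 0, 0, 40, 0, 0, 0, 0, 40, 0, 0, 0, 0, 40, 0, 0, 0, 0]
  grip_force: 50

```text
clock: 7.95
position: [0.5073, 0.0122, 0.2097]
tool_rot: [-1.571, -0.001, 0.008]
force: [0.7, -1.5, 6.2]
grip_width: 0.0527
```

Request:
drive_tool:
  steps: [40, 3, 0.3, 0, 0, 40, 6, 0.5, 0, 0, 40, 8, 0.7, 0, 0, 40, 8, 0.7, 0, 0, 40, 8, 0.7, 0, 0]

```text
clock: 8.37
position: [0.5398, 0.015, 0.2095]
tool_rot: [-1.571, 0.001, 0.008]
force: [-5.2, -0.5, 9.6]
grip_width: 0.0527
```

Request:
drive_tool:
  steps: [40, 8, 0.7, 0, 0, 40, 8, 0.7, 0, 0, 40, 8, 0.7, 0, 0, 40, 8, 0.7, 0, 0, 40, 8, 0.7, 0, 0]

```text
clock: 8.78
position: [0.5796, 0.0185, 0.2103]
tool_rot: [-1.572, 0.002, 0.008]
force: [-20.0, -1.3, 34.7]
grip_width: 0.0534
```

Request:
drive_tool:
  steps: [40, -2, 0, 1, 0, 40, -2, 0, 1, 0, 40, -2, 0, 1, 0, 40, 0, 0, 0, 0, 40, 0, 0, 0, 0]

```text
clock: 9.2
position: [0.5736, 0.0183, 0.2122]
tool_rot: [-1.571, 0.0, 0.008]
force: [0.0, -0.5, -3.1]
grip_width: 0.0526
```

```bash
python3 - <<'E'
from h import *
grab('scene','s6'); a=cv2.imread('pics/s6.png')[170:290,240:400]; cv2.imwrite('pics/s6c.png',cv2.resize(a,(800,600),interpolation=cv2.INTER_CUBIC)); s=monitor.observe();print(s['position'],s['force'],s['moment'])
E
```

```text
[0.5737396  0.01838665 0.21220044] [-0.21491947 -2.21376674 -3.31865206] [-0.41105401  0.03258885  0.06290708]
```

View pics/s6c.png

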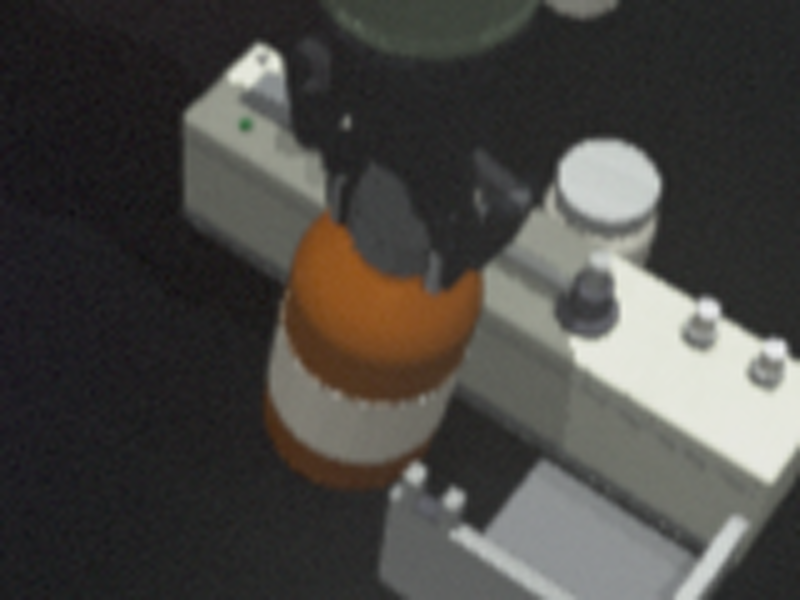

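The bottle has tilted about 0.2 rad along the panel: its foot at (345,430) lags the cap at (390,235). The downward press from closing the pads made the foot stick. I'll open, let it rock back upright while following it, then regrip with no downward load.

Request:
drive_tool:
  steps: [52, 0, 0, -1, 0, 60, -2, 0, -1, 0, 70, -4, 0, 0, 0, 80, -5, -0.5, 0, 0, 85, -5, -0.5, 0, 0]

```text
clock: 9.67
position: [0.5575, 0.0176, 0.2104]
tool_rot: [-1.571, -0.0, 0.008]
force: [-0.4, -0.4, -0.4]
grip_width: 0.0851
```

Request:
drive_tool:
  steps: [85, -5, -0.5, 0, 0, 85, -5, -0.5, 0, 0, 85, -5, -0.5, 0, 0, 85, -5, -0.5, 0, 0, 85, -3, 0, 0, 0]

```text
clock: 10.08
position: [0.5345, 0.0154, 0.2105]
tool_rot: [-1.571, -0.0, 0.008]
force: [1.1, -0.8, 1.0]
grip_width: 0.0848
```

```bash
python3 up.py s7 .53 .015; python3 - <<'E'
from h import *
grab('wrist','w7');grab('top','t7')
from up import mask
for t in ('t7','w7'):
    m=mask(t);n,l,st,ce=cv2.connectedComponentsWithStats(m);print(t,[(st[i].tolist()) for i in np.argsort(-st[1:,4])[:3]+1])
print(load('w7'))
cv2.imwrite('pics/w7c.png',np.hstack([cv2.resize(cv2.imread('pics/w7.png'),(400,300)),cv2.resize(cv2.imread('pics/s7.png')[170:290,220:380],(400,300))]))
E
```

```text
model 0 0 u 284.3 322.8 vmax 266.6
model 0.06 0 u 284.4 325.4 vmax 267.0
model 0 0.06 u 284.4 325.0 vmax 266.3
blob [294 211  38  37 957]
211 301 301; 219 295 330; 227 294 330; 235 295 329; 243 300 325; blob [295 255  24  14 104]
255 295 295; 263 298 306; [ 1.80706137  0.2367428  -0.73866754]
t7 [[269, 158, 13, 18, 93]]
w7 [[225, 137, 166, 132, 10556], [243, 270, 3, 3, 6]]
{'vertical_fov': 65.70646984690485, 'cx': 277.8843345321245, 'cy': 210.86271477674094, 'xyz': [0.5329656246272524, 0.0812356644297194, 0.3407167209478033], 'orientation': [2.8782828596557075, 0.00039561172489732677, 0.007647316397395798]}
```

View pics/w7c.png

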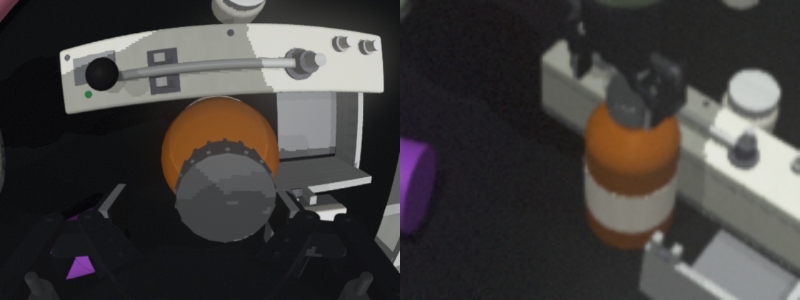

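```bash
python3 - <<'E'
from h import *
c=load('w7'); s=load('s7'); print('cap',atz(c,316.4,274.4,.23,1),'edges',atz(c,245,274,.23,1),atz(c,385,274,.23,1))
from up import sil
for x in (.545,.55,.555,.56):
  for y in (.012,.018): P=sil(s,np.array([x,y,0]),[0,0,1]);print(x,y,P[:,0].min().round(1),P[:,0].max().round(1),P[:,1].max().round(1))
E
```

```text
cap [0.54794535 0.02655144 0.23      ] edges [0.52089264 0.02654343 0.23      ] [0.57537895 0.0260566  0.23      ]
0.545 0.012 287.4 326.5 270.6
0.545 0.018 288.8 328.0 269.2
0.55 0.012 288.7 328.0 271.7
0.55 0.018 290.1 329.5 270.3
0.555 0.012 289.9 329.5 272.8
0.555 0.018 291.3 330.9 271.4
0.56 0.012 291.2 330.9 273.9
0.56 0.018 292.6 332.4 272.5
```

Request:
drive_tool:
  steps: [85, 4, 0, 0, 0, 85, 4, 0, 0, 0, 85, 4, 0, 0, 0, 85, 4, 0, 0, 0, 85, 0, 0, 0, 0]

```text
clock: 10.65
position: [0.5518, 0.0156, 0.2101]
tool_rot: [-1.571, 0.0, 0.008]
force: [-0.2, -0.5, -0.8]
grip_width: 0.0849
```

```bash
python3 up.py s8 .555 .018; python3 - <<'E'
from h import *
grab('wrist','w8')
cv2.imwrite('pics/w8c.png',np.hstack([cv2.imread('pics/w8.png')[100:400,80:480],cv2.resize(cv2.imread('pics/s8.png')[170:290,220:380],(400,300))]))
E
```

```text
model 0 0 u 291.3 330.9 vmax 271.4
model 0.06 0 u 291.4 333.5 vmax 271.7
model 0 0.06 u 291.4 333.0 vmax 271.0
blob [296 212  38  38 902]
212 303 304; 220 297 307; 228 296 332; 236 296 330; 244 301 327; blob [295 255  23  15  98]
255 295 295; 263 298 304; [-0.83054978 -0.15632572 -0.545813  ]
```

View pics/w8c.png

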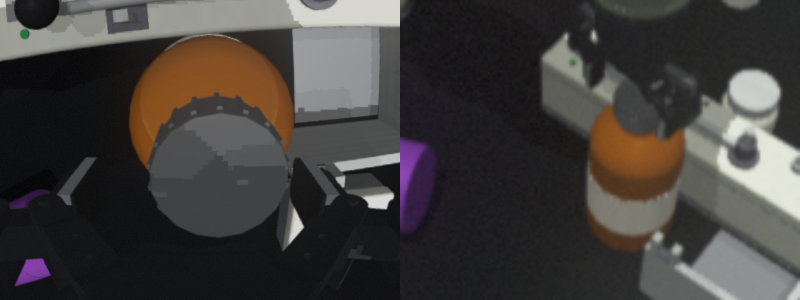

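Upright again: the cap and body circles in the wrist view are concentric, with the cap at about (300,274). The bottle now touches the panel. I'll compute the offset and centre the jaws on the cap.

```bash
python3 - <<'E'
from h import *
c=load('w8'); print('cap edges',atz(c,228,274,.23,1),atz(c,370,274,.23,1),'bottom/top',atz(c,300,337,.23,1),atz(c,296,200,.23,1))
print('body',atz(c,210,215,.12,1),atz(c,374,215,.12,1))
print(monitor.observe()['position'], monitor.observe()['force'])
E
```

```text
cap edges [0.53152816 0.02673371 0.23      ] [0.58608354 0.02664929 0.23      ] bottom/top [ 0.55988077 -0.00269164  0.23      ] [0.55653687 0.05564104 0.23      ]
body [0.50189729 0.01862036 0.12      ] [0.62013565 0.0195039  0.12      ]
[0.55100519 0.0155803  0.21008497] [ 0.05589821 -0.65534784 -0.14603287]
```

Request:
drive_tool:
  steps: [85, 4, 5, 1, 0, 85, 4, 5, 1, 0, 70, 0, 0, 0, 0, 57, 0, 0, 0, 0, 57, 0, 0, 0, 0]

```text
clock: 11.17
position: [0.5589, 0.0256, 0.2122]
tool_rot: [-1.571, 0.0, 0.008]
force: [0.7, -0.2, -0.4]
grip_width: 0.0572
```

Request:
drive_tool:
  steps: [57, 0, 0, 0, 0, 57, 0, 0, 0, 0, 57, 0, 0, 0, 0, 50, 0, 0, 0, 0, 45, 0, 0, 0, 0]
  grip_force: 60

```text
clock: 11.58
position: [0.5592, 0.0255, 0.2126]
tool_rot: [-1.571, -0.001, 0.008]
force: [1.0, -0.2, 3.8]
grip_width: 0.0522
```

Request:
drive_tool:
  steps: [45, 0, 0, 0, 0, 45, 0, 0, 0, 0, 45, 0, 0, 0.5, 0, 45, 0, 0, 0, 0, 45, 0, 0, 0, 0]

```text
clock: 12.0
position: [0.5587, 0.0255, 0.2126]
tool_rot: [-1.571, 0.001, 0.008]
force: [-0.8, -0.1, -0.2]
grip_width: 0.0523
```

Request:
drive_tool:
  steps: [45, 0, 0, 0.4, 0, 45, 2, 0, 0, 0, 45, 4, 0, 0, 0, 45, 4, 0, 0, 0, 45, 4, 0, 0, 0]

```text
clock: 12.42
position: [0.5735, 0.0255, 0.2131]
tool_rot: [-1.571, 0.0, 0.008]
force: [0.9, 0.2, -2.8]
grip_width: 0.0528
```

Request:
drive_tool:
  steps: [45, 5, 0.2, 0, 0, 45, 5, 0.2, 0, 0, 45, 5, 0.2, 0, 0, 45, 5, 0.2, 0, 0, 45, 5, 0.2, 0, 0]

```text
clock: 12.83
position: [0.5985, 0.0266, 0.2131]
tool_rot: [-1.571, 0.0, 0.008]
force: [0.1, 0.8, -3.0]
grip_width: 0.0524
```

Request:
drive_tool:
  steps: [45, 5, 0.4, 0, 0, 45, 5, 0.4, 0, 0, 45, 5, 0.4, 0, 0, 45, 5, 0.4, 0, 0, 45, 5, 0.4, 0, 0]

```text
clock: 13.25
position: [0.6234, 0.0286, 0.2131]
tool_rot: [-1.571, 0.0, 0.008]
force: [0.3, 0.4, -3.8]
grip_width: 0.0523
```

Request:
drive_tool:
  steps: [45, 5, 0.2, -0.2, 0, 45, 5, 0.2, 0, 0, 45, 5, 0.2, 0, 0, 45, 5, 0.3, 0, 0, 45, 5, 0.4, 0, 0]

```text
clock: 13.67
position: [0.6484, 0.0298, 0.2129]
tool_rot: [-1.571, 0.0, 0.008]
force: [0.8, -0.0, -3.4]
grip_width: 0.0527
```

Request:
drive_tool:
  steps: [45, 5, 0.4, 0, 0, 45, 5, 0.4, 0, 0, 45, 5, 0.4, 0, 0, 45, 5, 0.4, 0, 0, 45, 5, 0.4, 0, 0]

```text
clock: 14.08
position: [0.6735, 0.0319, 0.213]
tool_rot: [-1.571, 0.0, 0.008]
force: [0.3, -0.1, -3.3]
grip_width: 0.0525
```

Request:
drive_tool:
  steps: [45, 5, 0.4, 0, 0, 45, 5, 0.4, 0, 0, 45, 5, 0.4, 0, 0, 45, 5, 0.4, 0, 0, 45, 5, 0.4, 0, 0]

```text
clock: 14.5
position: [0.6985, 0.0339, 0.213]
tool_rot: [-1.571, 0.0, 0.008]
force: [-1.0, 0.2, -2.7]
grip_width: 0.0524
```

Request:
drive_tool:
  steps: [45, 3, 0.2, 0, 0, 45, 3, 0.2, 0, 0, 45, 2, 0.2, 0, 0, 45, 1, 0.1, 0, 0, 45, 0, 0, 0, 0]

```text
clock: 14.92
position: [0.7071, 0.0345, 0.213]
tool_rot: [-1.571, 0.0, 0.008]
force: [-0.3, 0.4, -3.8]
grip_width: 0.0524
```

Request:
drive_tool:
  steps: [45, 1, 0, 0, 0, 45, 1, 0, 0, 0, 45, 1, 0, 0, 0, 45, 0, 0, 0, 0, 45, 0, 0, 0, 0]

```text
clock: 15.33
position: [0.71, 0.0345, 0.213]
tool_rot: [-1.571, -0.0, 0.008]
force: [-0.4, 0.3, -4.1]
grip_width: 0.0525
```

Request:
drive_tool:
  steps: [45, 1, 0, 0, 0, 45, 1, 0, 0, 0, 45, 0, 0, 0, 0, 45, 0, 0, 0, 0, 45, 0, 0, 0, 0]

```text
clock: 15.75
position: [0.712, 0.0346, 0.213]
tool_rot: [-1.571, 0.0, 0.008]
force: [0.5, 0.5, -3.3]
grip_width: 0.0526
```

```bash
python3 - <<'E'
from h import *
d=grab('wrist','w9');grab('scene','s9');s=monitor.observe();print(s['position'],s['force'],s['moment'])
cv2.imwrite('pics/w9c.png',np.hstack([cv2.imread('pics/w9.png')[60:410,80:480],cv2.resize(cv2.imread('pics/s9.png')[170:310,260:420],(400,350))]))
E
```

```text
[0.71193993 0.03456292 0.21298069] [-0.12985095 -0.68996719 -4.20013248] [-0.01900382  0.02202378 -0.00138181]
```

Request:
drive_tool:
  steps: [45, 0, 0, -0.3, 0, 45, 0, 0, -0.3, 0, 58, 0, 0, 0, 0, 64, 0, 0, 0, 0, 70, 0, 0, 0, 0]

```text
clock: 16.27
position: [0.7121, 0.0346, 0.2126]
tool_rot: [-1.571, -0.0, 0.008]
force: [-0.1, -0.5, 1.2]
grip_width: 0.0697
```

Request:
drive_tool:
  steps: [85, 0, 0, 0, 0, 85, 0, 0, 0, 0, 85, 0, 0, 0, 0, 85, 0, 0, 0, 0, 85, 0, 0, 5, 0]

```text
clock: 16.68
position: [0.7116, 0.0344, 0.2166]
tool_rot: [-1.571, 0.001, 0.008]
force: [-0.6, 0.1, -0.4]
grip_width: 0.0851
```

```bash
python3 - <<'E'
from h import *
from up import mask
c_=grab('wrist','wa');c=load('wa')
# cap circle by colour + hough
g=cv2.medianBlur(cv2.cvtColor(cv2.imread('pics/wa.png'),cv2.COLOR_BGR2GRAY),5)
h=cv2.HoughCircles(g,cv2.HOUGH_GRADIENT,1.5,200,param1=60,param2=20,minRadius=55,maxRadius=85);print('cap circles',h)
m=mask('wa');n,l,st,ce=cv2.connectedComponentsWithStats(m);i=1+np.argmax(st[1:,4]);print('orange',st[i])
q=np.load('bay.npy')
def B(p):
    a,b=np.cos(q[2]),np.sin(q[2]);v=p[:2]-q[:2];return np.array([a*v[0]+b*v[1],-b*v[0]+a*v[1]]).round(4)
if h is not None:
    u,v,r=h[0][0];print('cap',atz(c,u,v,.23,1),B(atz(c,u,v,.23,1)),'width',atz(c,u+r,v,.23,1)[0]-atz(c,u-r,v,.23,1)[0])
x0,y0,w,hh,_=st[i];row=np.where(l==i)
for v in (y0+30,y0+50,y0+70):
    k=np.where(l[v]==i)[0];print(v,k.min(),k.max(),B((atz(c,k.min(),v,.13,1)+atz(c,k.max(),v,.13,1))/2))
s=monitor.observe();print(s['position'],s['force'])
E
```

```text
cap circles [[[279.75 279.75  65.8 ]
  [227.25  68.25  84.1 ]
  [536.25  35.25  61.45]
  [ 68.25 309.75  57.85]
  [462.75 366.75  63.7 ]]]
orange [  200   152   159   121 10385]
cap [0.71153158 0.04010546 0.23      ] [ 0.0668 -0.0477] width 0.05361253134188482
182 216 340 [ 0.0678 -0.0256]
202 205 353 [ 0.0674 -0.0396]
222 200 358 [ 0.0662 -0.0542]
[0.71212283 0.03455822 0.21836287] [-0.33277944 -0.38295736  0.78740914]
```

Request:
drive_tool:
  steps: [85, 0, 0, 12, 0, 85, 0, 0, 20, 0, 85, 0, 0, 22, 0, 85, -10, 2, 0, -2, 85, -22, 5, 0, -4]

```text
clock: 17.15
position: [0.6814, 0.0411, 0.2731]
tool_rot: [-1.57, -0.003, -0.099]
force: [1.2, 0.9, -0.8]
grip_width: 0.0849
```

Request:
drive_tool:
  steps: [85, -25, 6, 0, -4, 85, -25, 6, 0, -4, 85, -25, 6, 0, -4, 85, -25, 6, 0, -4, 85, -25, 6, 0, -4]

```text
clock: 17.57
position: [0.5539, 0.0718, 0.2724]
tool_rot: [-1.57, -0.001, -0.449]
force: [0.9, -0.0, -0.9]
grip_width: 0.0849
```

Request:
drive_tool:
  steps: [85, -25, 6, 0, -4, 85, -25, 6, 0, -4, 85, -25, 6, 0, -4, 85, -20, 5, 0, -4, 85, -4, 0, 0, -3]

```text
clock: 17.98
position: [0.4536, 0.0956, 0.2726]
tool_rot: [-1.57, -0.001, -0.779]
force: [0.0, -0.4, 0.2]
grip_width: 0.0854
```

Request:
drive_tool:
  steps: [85, 0, 0, 0, 0, 85, 0, 0, 0, 0, 85, 0, 0, 0, 0, 85, 0, 0, 0, 0, 85, 0, 0, 0, 0]

```text
clock: 18.4
position: [0.4564, 0.0944, 0.2713]
tool_rot: [-1.571, 0.0, -0.777]
force: [0.2, 0.1, 1.3]
grip_width: 0.0851
```

```bash
python3 - <<'E'
from h import *
grab('wrist','wb');c=load('wb')
a=cv2.imread('pics/wb.png');hsv=cv2.cvtColor(a,cv2.COLOR_BGR2HSV)
q=np.load('bay.npy')
def W(p): c,d=np.cos(q[2]),np.sin(q[2]); return np.array([q[0]+c*p[0]-d*p[1],q[1]+d*p[0]+c*p[1],p[2]])
K=W((-.183,.03,.16));d=rot(c).T@(K-np.array(c['xyz']));f=210/np.tan(np.radians(c['vertical_fov'])/2)
th=np.arctan2(np.hypot(d[0],d[1]),d[2]);ph=np.arctan2(d[1],d[0]);print('pred px',c['cx']+f*th*np.cos(ph),c['cy']+f*th*np.sin(ph))
g=cv2.medianBlur(cv2.cvtColor(a,cv2.COLOR_BGR2GRAY),3)
u,v=int(c['cx']+f*th*np.cos(ph)),int(c['cy']+f*th*np.sin(ph))
w=g[max(0,v-45):v+45,max(0,u-45):u+45];m=(w<45).astype(np.uint8);n,l,st,ce=cv2.connectedComponentsWithStats(m)
for i in range(1,n):
    if st[i,4]>100: print(st[i],ce[i]+[max(0,u-45),max(0,v-45)])
s=monitor.observe();print(s['position'],s['tool_rot'],s['qpos'].round(2),K,c['xyz'])
grab('top','tb'); grab('scene','sb')
cv2.imwrite('pics/wbc.png',np.hstack([a[:, 60:500],cv2.resize(cv2.imread('pics/sb.png')[170:310,270:410],(360,420))]))
E
```

```text
pred px 277.60121499402584 210.98456681046403
[  35   35   55   55 1610] [302.77204969 235.37080745]
[0.45626353 0.09441131 0.27124051] [-1.57097383e+00  3.70191588e-04 -7.76914487e-01] [-0.    0.26 -0.39  1.96  0.12  0.95 -1.23] [0.45572105 0.09506827 0.16      ] [0.5017096633041337, 0.14135454781299717, 0.4015773187415419]
```

```bash
python3 - <<'E'
from h import *
c=load('wb');g=cv2.cvtColor(cv2.imread('pics/wb.png'),cv2.COLOR_BGR2GRAY)
for r in range(180,262,6): print(r,' '.join('%3d'%g[r,k] for k in range(240,340,5)))
h=cv2.HoughCircles(cv2.medianBlur(g,3)[150:280,220:350],cv2.HOUGH_GRADIENT,1,60,param1=60,param2=10,minRadius=14,maxRadius=24);print(h)
for u,v,r in (h[0] if h is not None else []): print(atz(c,u+220,v+150,.16,1))
E
```

```text
180 155 156 157 157 157 141 141 142 140 110 117 122 176  93  79 118 116 208 165  49
186 156 105 104 156 158 143 142 141 104 157 174 184 210 210 192 122 210 159  48  46
192 104 104 104 103 129 157 139 104 116 123 191 210 210 209 211 210 151  46  46  44
198 104 103 104 104  92  49  47  47  50  49 209 210 209 209 214 125  46  44  43  42
204 103 103 104 139  58  46  49  48  51  52  49 211 211 213 114  44  44  43  41  39
210 103 103 110 150  47  48  49  53  54  53  52 211 213  99  43  42  43  40  39  37
216  86  87 145 145  49  48  54  61  61  55  51 211  68  43  40  42  40  39  38  35
222  86 134 144 197 190  50  56  58  55  53 133  64  41  42  41  40  38  37  35  33
228 142 143 194 204 203 202  94  55  79 185  49  42  40  39  39  38  37  34  35  31
234 142 191 203 144 134 204 203 203 196  46  42  41  40  39  37  35  33  33  33  30
240 200 204 204 176 165 203 201 191  44  42  40  40  37  37  37  32  31  30  28  29
246 204 203 204 204 203 204 188  39  42  41  38  37  36  34  31  31  30  29  26  26
252 203 203 203 204 205 187  40  39  40  37  38  37  35  32  31  32  28  25  25  24
258 202 202 202 202 180  39  40  37  37  35  36  34  32  30  29  28  25  23  23  24
[[[55.5 61.5 17.9]
  [98.5 18.5 17.7]]]
[0.4542795  0.09590967 0.16      ]
[0.50080913 0.09708466 0.16      ]
```

Request:
drive_tool:
  steps: [70, -1, 1, -10, 0, 70, 0, 0, -25, 0, 70, 0, 0, -25, 0, 70, 0, 0, -25, 0, 70, 0, 0, -15, 0]

```text
clock: 18.97
position: [0.4539, 0.0954, 0.1687]
tool_rot: [-1.573, 0.002, -0.777]
force: [0.4, 0.1, -0.3]
grip_width: 0.0698
```

Request:
drive_tool:
  steps: [60, 0, 0, -10, 0, 50, 0, 0, -5, 0, 50, 0, 0, -3, 0, 40, 0, 0, 0, 0, 35, 0, 0, 0, 0]
  grip_force: 40

```text
clock: 19.38
position: [0.4553, 0.0956, 0.154]
tool_rot: [-1.57, -0.0, -0.777]
force: [1.0, -0.4, -0.4]
grip_width: 0.0351
```

Request:
drive_tool:
  steps: [20, 0, 0, 0, 0, 15, 0, 0, 0, 0, 15, 0, 0, 0, 0, 15, 0, 0, 0, 0, 15, 0, 0, 0, 0]

```text
clock: 19.8
position: [0.4551, 0.0955, 0.1536]
tool_rot: [-1.57, -0.0, -0.777]
force: [-0.4, -0.5, 0.7]
grip_width: 0.026
```

Request:
drive_tool:
  steps: [15, 0, 0, 3, 0, 15, 0, 0, 6, 0, 15, 0, 0, 6, 0, 15, 0, 0, 6, 0, 15, 0, 0, 2, 0]

```text
clock: 20.22
position: [0.4554, 0.0956, 0.1775]
tool_rot: [-1.57, -0.001, -0.777]
force: [5.1, -0.1, -2.0]
grip_width: 0.0258
```

```bash
python3 - <<'E'
from h import *
s=monitor.observe();print(s['position'],s['force'],s['grip_width'],s['qpos'].round(2))
q=np.load('bay.npy');yaw=q[2];p0=s['position'][:2]
c,d=np.cos(yaw),np.sin(yaw);piv=q[:2]+[-d*.03,c*.03]
print('R',np.linalg.norm(p0-piv),'ang',np.arctan2(*(p0-piv)[::-1])-yaw)
a0=np.arctan2(*(p0-piv)[::-1]);a0=a0%(2*np.pi)
prev=p0
n=25
for i in range(1,n+1):
    f=i/n; a=a0+np.radians(91)*f   # to swing
    p=piv+.183*np.array([np.cos(a),np.sin(a)]);print(i,((p-prev)*1e3).round(1),p.round(4));prev=p
E
```

```text
[0.45543956 0.09562952 0.17750465] [ 5.05692025 -0.07188542 -2.02107622] 0.02579271755396806 [-0.04  0.39 -0.36  2.06  0.2   0.73 -1.31]
R 0.1832309120293752 ang -3.144781285529862
1 [  1.6 -11.5] [0.457  0.0841]
2 [  2.1 -11.4] [0.4591 0.0727]
3 [  2.8 -11.3] [0.462  0.0614]
4 [  3.5 -11.1] [0.4655 0.0503]
5 [  4.2 -10.8] [0.4697 0.0395]
6 [  4.9 -10.5] [0.4746 0.029 ]
7 [  5.6 -10.2] [0.4802 0.0188]
8 [ 6.2 -9.8] [0.4864 0.0089]
9 [ 6.8 -9.4] [ 0.4932 -0.0005]
10 [ 7.4 -9. ] [ 0.5006 -0.0094]
11 [ 8.  -8.5] [ 0.5086 -0.0179]
12 [ 8.5 -8. ] [ 0.5171 -0.0259]
13 [ 9.  -7.4] [ 0.526  -0.0333]
14 [ 9.4 -6.8] [ 0.5355 -0.0401]
15 [ 9.8 -6.2] [ 0.5453 -0.0463]
16 [10.2 -5.6] [ 0.5555 -0.0519]
17 [10.5 -4.9] [ 0.566  -0.0568]
18 [10.8 -4.2] [ 0.5769 -0.061 ]
19 [11.1 -3.5] [ 0.5879 -0.0645]
20 [11.3 -2.8] [ 0.5992 -0.0674]
21 [11.4 -2.1] [ 0.6106 -0.0695]
22 [11.5 -1.4] [ 0.6222 -0.0708]
23 [11.6 -0.6] [ 0.6338 -0.0715]
24 [11.6  0.1] [ 0.6454 -0.0714]
25 [11.6  0.8] [ 0.657  -0.0705]
```

Request:
drive_tool:
  steps: [15, 1.6, -11.5, 0, 3.6, 15, 2.1, -11.4, 0, 3.6, 15, 2.8, -11.3, 0, 3.6, 15, 3.5, -11.1, 0, 3.6, 15, 4.2, -10.8, 0, 3.6]

```text
clock: 20.63
position: [0.4699, 0.0393, 0.1768]
tool_rot: [-1.57, -0.001, -0.46]
force: [7.3, 3.4, -1.7]
grip_width: 0.0255
```

Request:
drive_tool:
  steps: [15, 4.9, -10.5, 0, 3.6, 15, 5.6, -10.2, 0, 3.6, 15, 6.2, -9.8, 0, 3.6, 15, 6.8, -9.4, 0, 3.6, 15, 7.4, -9, 0, 3.6]

```text
clock: 21.05
position: [0.501, -0.0092, 0.1768]
tool_rot: [-1.569, -0.002, -0.145]
force: [7.1, 7.5, -1.4]
grip_width: 0.0258
```

Request:
drive_tool:
  steps: [15, 8.5, -8, 0, 3.6, 15, 8.8, -7.7, 0, 3.6, 15, 9, -7.4, 0, 3.6, 15, 9.4, -6.8, 0, 3.6, 15, 9.8, -6.2, 0, 3.6]

```text
clock: 21.47
position: [0.5459, -0.0453, 0.1765]
tool_rot: [-1.57, -0.0, 0.169]
force: [3.9, 5.5, -3.5]
grip_width: 0.0257
```

Request:
drive_tool:
  steps: [15, 10.2, -5.4, 0, 3.6, 15, 10.5, -4.7, 0, 3.6, 15, 10.8, -4.2, 0, 3.6, 15, 11.1, -3.5, 0, 3.6, 15, 11.3, -2.8, 0, 3.6]

```text
clock: 21.88
position: [0.5995, -0.0658, 0.1763]
tool_rot: [-1.57, 0.001, 0.483]
force: [1.3, 5.0, -1.9]
grip_width: 0.0257
```

Request:
drive_tool:
  steps: [15, 11.4, -2.1, 0, 3.6, 15, 11.5, -1.4, 0, 3.6, 15, 11.6, -0.6, 0, 3.6, 15, 8, 0.1, 0, 2.6, 15, 0, 0, 0, 0]

```text
clock: 22.3
position: [0.6424, -0.0697, 0.1759]
tool_rot: [-1.569, 0.0, 0.716]
force: [0.1, 1.7, -1.2]
grip_width: 0.0257
```

```bash
cat > ang.py <<'E'
from h import *
s=monitor.observe();q=np.load('bay.npy');yaw=q[2];c,d=np.cos(yaw),np.sin(yaw);piv=q[:2]+[-d*.03,c*.03];v=s['position'][:2]-piv
print(s['position'],s['force'],'R',np.linalg.norm(v),'swing',(np.arctan2(v[1],v[0])-yaw+np.pi)%(2*np.pi),'target',piv+.183*np.array([d,-c]))
E
python3 ang.py
```

```text
[ 0.64240362 -0.0696678   0.17590057] [ 0.12990922  1.68353631 -1.21134815] R 0.1812159802111562 swing 1.5053160452985104 target [ 0.65440834 -0.07076708]
```

Request:
drive_tool:
  steps: [15, 5, 0, 0, 1.5, 15, 5, 0, 0, 1.5, 15, 2, -0.3, 0, 0.8, 15, 2, 0, 0, 0, 15, 0, 0, 0, 0]

```text
clock: 22.72
position: [0.6558, -0.0692, 0.1763]
tool_rot: [-1.569, -0.0, 0.781]
force: [-1.5, 7.3, -1.6]
grip_width: 0.0258
```

Request:
drive_tool:
  steps: [15, 1, 0, 0, 0, 15, 1, 0, 0, 0, 15, 1, 0, 0, 0, 15, 0, 0, 0, 0, 15, 0, 0, 0, 0]

```text
clock: 23.13
position: [0.6583, -0.069, 0.1763]
tool_rot: [-1.569, 0.0, 0.782]
force: [-2.9, 7.6, -1.3]
grip_width: 0.0256
```

```bash
python3 ang.py
```

```text
[ 0.65831947 -0.06901747  0.17626716] [-2.85810381  7.57822932 -1.30920822] R 0.1816537216162479 swing 1.5931064633806042 target [ 0.65440834 -0.07076708]
```

Request:
drive_tool:
  steps: [15, 1, 0, 0, 0, 15, 1, 0, 0, 0, 15, 1, 0, 0, 0, 15, 0, 0, 0, 0, 15, 0, 0, 0, 0]

```text
clock: 23.55
position: [0.662, -0.0692, 0.1766]
tool_rot: [-1.57, -0.001, 0.781]
force: [0.6, 7.4, -1.9]
grip_width: 0.0261
```

```bash
python3 ang.py
```

```text
[ 0.66200346 -0.06922683  0.17656189] [ 0.62380053  7.44347865 -1.87582763] R 0.18231049385883039 swing 1.6130594477636515 target [ 0.65440834 -0.07076708]
```

Request:
drive_tool:
  steps: [15, 1, 0, 0, 0, 15, 1, 0, 0, 0, 15, 1, 0, 0, 0, 15, 0, 0, 0, 0, 15, 0, 0, 0, 0]

```text
clock: 23.97
position: [0.6646, -0.069, 0.1764]
tool_rot: [-1.569, -0.0, 0.781]
force: [-1.8, 8.3, -2.3]
grip_width: 0.0259
```

```bash
python3 ang.py; python3 - <<'E'
from h import *
grab('scene','sc');grab('wrist','wc');grab('top','tc')
cv2.imwrite('pics/lastc.png',np.hstack([cv2.resize(cv2.imread('pics/sc.png')[180:320,290:420],(390,420),interpolation=cv2.INTER_CUBIC),cv2.imread('pics/wc.png')[:,80:490]]))
E
```

```text
[ 0.66459378 -0.06900465  0.17641602] [-1.76477597  8.30490476 -2.33567256] R 0.18245003447710487 swing 1.6272940255696484 target [ 0.65440834 -0.07076708]
```

Request:
drive_tool:
  steps: [15, 1, 0, 0, 0, 15, 1, 0, 0, 0, 15, 1, 0, 0, 0, 15, 0, 0, 0, 0, 15, 0, 0, 0, 0]

```text
clock: 24.53
position: [0.6671, -0.0688, 0.1762]
tool_rot: [-1.568, 0.0, 0.781]
force: [-4.8, 8.5, -1.7]
grip_width: 0.0259
```

```bash
python3 ang.py
```

```text
[ 0.66706694 -0.06878241  0.17619329] [-4.79036371  8.53479631 -1.66730785] R 0.18260772286490512 swing 1.6408706889020652 target [ 0.65440834 -0.07076708]
```

View pics/lastc.png

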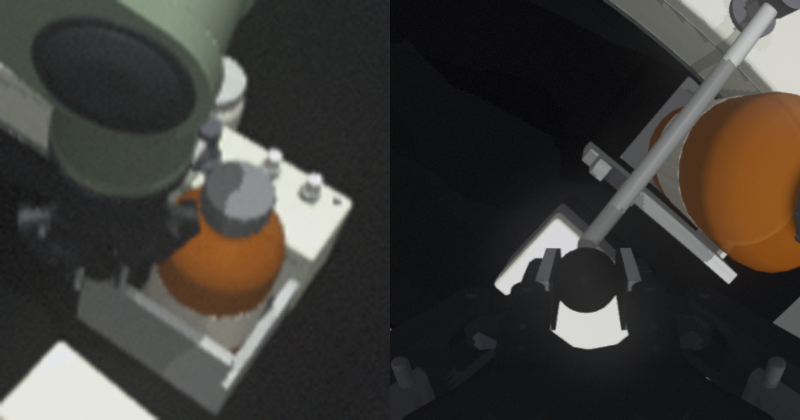

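Wrist view: the bar crosses the cheek at about (630,195), and one notch post shows at (598,165) on its -x side, so the bar may have passed the notch. I'll quantify this from the calibrated pixels.

```bash
python3 - <<'E'
from h import *
c=load('wc');q=np.load('bay.npy')
def B(p):
    a,b=np.cos(q[2]),np.sin(q[2]);v=p[:2]-q[:2];return (np.array([a*v[0]+b*v[1],-b*v[0]+a*v[1]])*1e3).round(1)
o=-310
for n,u,v,z in [('bar',602,222,.141),('bar',630,180,.141),('bar',660,142,.141),('bar',715,76,.141),('bar',765,13,.141),('postvis',588,150,.126),('post',598,165,.126),('post2',605,175,.126),('cheekend',735,275,.1),('ball',586,278,.183)]:
    print(n,B(atz(c,u+o,v,z,1)))
a=cv2.imread('pics/wc.png');g=cv2.cvtColor(a,cv2.COLOR_BGR2GRAY)
for r in range(140,216,4): print(r,' '.join('%3d'%g[r,k] for k in range(266,360,3)))
E
```

```text
bar [   5.8 -135.7]
bar [   2.4 -109. ]
bar [  1.3 -83.8]
bar [  0.9 -36.2]
bar [-0.5 17.9]
postvis [ -23.6 -111.9]
post [ -13.9 -114.8]
post2 [  -7.2 -116.6]
cheekend [ 121.6 -111.8]
ball [   7.1 -150.3]
140  15  13  12  13  15  18  18  17  17  15  17  20  19  21  21  18  19  20  20  48  81  82  81  81  81  52  50  70 102 115 123 142
144  14  13  13  17  70  76  50  20  18  19  19  20  22  22  20  22  22  22  55  82  81  81  80  81  78  49  72 103 116 125 141 140
148  14  14  16  71  75  80  76  73  33  16  20  22  19  21  23  20  21  66  81  82  82  80  81  83  70  74 103 117 125 142 139 131
152  15  13  26  76  98 110 135  82  75  70  20  21  22  23  24  22  73  81  80  81  81  82  82  81  82 105 117 126 142 138 130 118
156  15  16  52 104 111 110 108 100  75  75  75  45  22  24  24  96  81  80  81  82  81  81  81  85 106 117 126 142 139 130 118  96
160  16  15  73 108 110 111  92  76 129  97  75  76  73  29  24  26  65  80  80  81  81  80  85 107 118 126 142 138 130 116  94  94
164  18  18  19  31  98  86  78 140 140 136 131  77  71  75  58  25  27  34  80  80  81  87 107 118 127
[... 912 characters left out ...]
 113  87  78  63  30  29  38  59  89  88
196  30  32  31  31  31  31  30  31  31  31  30  30  44  97 113 121 132 138 133 125 105 109 110 136 118  78  76  40  28  29  67  91
200  28  30  31  31  32  32  31  32  32  30  31  49  98 113 122 132 138 132 123 107 109 110 111 135 136 134  92  78  65  29  29  56
204  30  30  29  30  34  29  32  32  33  31  54  99 109 122 132 138 132 122 102  62  88 109 110 135 135 135 136 121  79  76  42  28
208  32  32  32  34  30  32  34  33  32  62  93 100 105 112 135 112 120  84  31  31  31  48 106 135 135 135 135 135 135  96  78  65
212  35  33  32  33  31  32  33  33  64  94 101 106 111 109 107 100  84  31  33  31  31  30  32  95 133 135 134 134 134 135 127  79
```

```bash
python3 - <<'E'
from h import *
c=load('wc');q=np.load('bay.npy')
def B(p):
    a,b=np.cos(q[2]),np.sin(q[2]);v=p[:2]-q[:2];return (np.array([a*v[0]+b*v[1],-b*v[0]+a*v[1]])*1e3).round(1)
for n,u,v in [('p1L',282,172),('p1top',287,160),('p1R',299,167),('p1bot',290,179),('p1c',291,170),('g-top',272,158),('p2 a',325,204),('p2b',332,194),('p2c',329,198),('cheektop135',338,200)]:
    print(n,'z.126',B(atz(c,u,v,.126,1)),'z.1',B(atz(c,u,v,.1,1)))
f=210/np.tan(np.radians(c['vertical_fov'])/2)
def fp(P):
    a,b=np.cos(q[2]),np.sin(q[2]);Wd=np.array([q[0]+a*P[0]-b*P[1],q[1]+b*P[0]+a*P[1],P[2]])
    d=rot(c).T@(Wd-np.array(c['xyz']));th=np.arctan2(np.hypot(d[0],d[1]),d[2]);ph=np.arctan2(d[1],d[0]);return np.round([c['cx']+f*th*np.cos(ph),c['cy']+f*th*np.sin(ph)])
for x in (-.0175,-.0075,.0075,.0175): print(x,'post edge pred z.126',fp((x,-.113,.126)),fp((x,-.123,.126)),'z.1',fp((x,-.123,.1)))
print('cheek front',fp((-.022,-.113,.1)),fp((-.022,-.123,.1)))
E
```

```text
p1L z.126 [ -14. -120.] z.1 [ -11.3 -122.6]
p1top z.126 [ -16.1 -113. ] z.1 [ -13.8 -114.6]
p1R z.126 [  -8.4 -111.7] z.1 [  -5.  -113.2]
p1bot z.126 [  -7.9 -120.2] z.1 [  -4.5 -122.9]
p1c z.126 [ -10.8 -115.9] z.1 [  -7.7 -118. ]
g-top z.126 [ -23.3 -117.5] z.1 [ -22.  -119.7]
p2 a z.126 [  17.  -118.4] z.1 [  24.  -120.8]
p2b z.126 [  16.2 -111.4] z.1 [  23.1 -112.8]
p2c z.126 [  16.4 -114.2] z.1 [  23.4 -116.1]
cheektop135 z.126 [  21.2 -111.7] z.1 [  28.9 -113.2]
-0.0175 post edge pred z.126 [285. 158.] [274. 172.] z.1 [274. 166.]
-0.0075 post edge pred z.126 [299. 170.] [287. 183.] z.1 [286. 176.]
0.0075 post edge pred z.126 [319. 187.] [307. 200.] z.1 [304. 191.]
0.0175 post edge pred z.126 [332. 198.] [320. 211.] z.1 [315. 200.]
cheek front [279. 150.] [269. 162.]
```

Request:
drive_tool:
  steps: [15, -3, 0, 0, 0, 15, -3, 0, 0, 0, 15, -3, 0, 0, 0, 15, -2, -0.3, 0, 0, 15, 0, 0, 0, 0]

```text
clock: 24.95
position: [0.6565, -0.0704, 0.1765]
tool_rot: [-1.57, 0.0, 0.78]
force: [-0.6, 4.1, -1.7]
grip_width: 0.0257
```

```bash
cat > barx.py <<'E'
from h import *
import sys
tag=sys.argv[1];zb=float(sys.argv[2]);grab('wrist',tag);c=load(tag);q=np.load('bay.npy');f=210/np.tan(np.radians(c['vertical_fov'])/2)
def fp(P):
    a,b=np.cos(q[2]),np.sin(q[2]);Wd=np.array([q[0]+a*P[0]-b*P[1],q[1]+b*P[0]+a*P[1],P[2]])
    d=rot(c).T@(Wd-np.array(c['xyz']));th=np.arctan2(np.hypot(d[0],d[1]),d[2]);ph=np.arctan2(d[1],d[0]);return np.array([c['cx']+f*th*np.cos(ph),c['cy']+f*th*np.sin(ph)])
g=cv2.cvtColor(cv2.imread(f'pics/{tag}.png'),cv2.COLOR_BGR2GRAY)
# brightness profiles along bay x (mm -26..26 step 2) at bar height for several y
xs=np.arange(-26,27,2)
print('x   ',' '.join('%3d'%x for x in xs))
for y,z in [(-100,zb),(-85,zb),(-60,zb),(-30,zb),(-5,zb),(-117,.126),(-117,zb)]:
    P=[fp((x/1e3,y/1e3,z)) for x in xs]; print(y,z,' '.join('%3d'%(g[int(round(p[1])),int(round(p[0]))] if 0<=p[0]<560 and 0<=p[1]<420 else -1) for p in P))
E
python3 ang.py; python3 barx.py wd .141
```

```text
[ 0.65648082 -0.07037244  0.17647778] [-0.62210933  4.07840338 -1.65035797] R 0.18280503578562393 swing 1.582281684104321 target [ 0.65440834 -0.07076708]
x    -26 -24 -22 -20 -18 -16 -14 -12 -10  -8  -6  -4  -2   0   2   4   6   8  10  12  14  16  18  20  22  24  26
-100 0.141  20  19  21  22  23  23  34  80  80  80  81 103 120 138 136 115  51  50  52  87  90  91  90  90  91  89  89
-85 0.141  18  17  18  18  19  20  41  80  82  69  49  98 120 136 132 120  99  97  97  96  97  56  53  53  54  54  52
-60 0.141  20  20  19  21  22  24  32  81  81  81  80  99 122 142 132 116 101  86  53  53  54  53  53  53  58  65  69
-30 0.141 102 102 102 101 102 101 101  86  85  85 100 107 123 138 133 113 103 102 102 102 100  97  86  78  64  63  71
-5 0.141 212 213 212 212 202 197 195 196 116 129  94 146 178 191 187 160 206 209 212 212 212 213 212 212 213 213 213
-117 0.126  30 118 110 109  77  86 137 138 137 114  56  60  62 109 124 138 133 122 107 107 108 116 134 133 134 134 135
-117 0.141  28  99  76  79  79 136 135 135  94  55  60  97 118 133 133 118 106 105 107 105  96  77 103  78  70  87  76
```

Request:
drive_tool:
  steps: [15, 0, 0, -3, 0, 15, 0, 0, -3, 0, 15, 0, 0, -3, 0, 15, 0, 0, -3, 0, 15, 0, 0, 0, 0]

```text
clock: 25.42
position: [0.6566, -0.0704, 0.1636]
tool_rot: [-1.57, 0.0, 0.78]
force: [0.1, 6.0, -0.8]
grip_width: 0.0256
```

Request:
drive_tool:
  steps: [15, 0, 0, -3, 0, 15, 0, 0, -3, 0, 15, 0, 0, -3, 0, 15, 0, 0, -1.5, 0, 15, 0, 0, 0, 0]

```text
clock: 25.83
position: [0.6568, -0.0706, 0.1534]
tool_rot: [-1.57, 0.0, 0.78]
force: [0.5, 4.8, 0.3]
grip_width: 0.0258
```

```bash
python3 ang.py
```

```text
[ 0.65682269 -0.0706463   0.15343718] [0.4582116  4.78397334 0.28498686] R 0.1831123475677432 swing 1.583987779525798 target [ 0.65440834 -0.07076708]
```

The bar is down to its resting height with no upward force, so it is in the notch. Now I release and retreat.

Request:
drive_tool:
  steps: [40, 0, 0, 0, 0, 50, 0, 0, 0, 0, 50, 0, 0, 0, 0, 50, 0, 0, 0, 0, 50, 0, 0, 5, 0]

```text
clock: 26.25
position: [0.6566, -0.0711, 0.1584]
tool_rot: [-1.57, 0.001, 0.779]
force: [-0.6, -0.0, -0.1]
grip_width: 0.05
```

Request:
drive_tool:
  steps: [50, 0, 0, 15, 0, 50, 0, 0, 25, 0, 50, 0, 0, 30, 0, 50, 0, 0, 35, 0, 50, -10, -10, 30, 0]

```text
clock: 26.67
position: [0.6477, -0.0786, 0.2964]
tool_rot: [-1.571, -0.002, 0.782]
force: [1.7, -0.8, 0.7]
grip_width: 0.05
```

Request:
drive_tool:
  steps: [50, -25, -20, 10, 0, 50, -25, -20, 0, 0, 50, -20, -20, 0, 0, 50, 0, 0, 0, 0, 50, 0, 0, 0, 0]

```text
clock: 27.08
position: [0.5762, -0.1424, 0.3047]
tool_rot: [-1.572, 0.001, 0.777]
force: [-0.5, 1.3, 0.3]
grip_width: 0.0501
```

```bash
python3 barx.py we .118; python3 - <<'E'
from h import *
from up import sil,mask
grab('scene','se');grab('top','te');q=np.load('bay.npy')
def Wd(x,y,z):
    a,b=np.cos(q[2]),np.sin(q[2]);return np.array([q[0]+a*x-b*y,q[1]+b*x+a*y,z])
for t in ('se','te'):
    c=load(t);P=sil(c,Wd(.066,-.051,0),[0,0,1]);print(t,'model u',P[:,0].min().round(1),P[:,0].max().round(1),'v',P[:,1].min().round(1),P[:,1].max().round(1))
    print(' knob closed pred',proj(c,Wd(0,-.153,.16)).round(1),'cap pred',proj(c,Wd(.066,-.051,.23)).round(1))
    m=mask(t);n,l,st,ce=cv2.connectedComponentsWithStats(m);print(' orange',[st[i].tolist() for i in np.argsort(-st[1:,4])[:2]+1])
    g=cv2.cvtColor(cv2.imread(f'pics/{t}.png'),cv2.COLOR_BGR2GRAY);u,v=proj(c,Wd(0,-.153,.16)).astype(int)
    for r in range(v-9,v+10,3): print('  ',' '.join('%3d'%g[r,k] for k in range(u-12,u+13,2)))
s=monitor.observe();print(s['position'],s['force'],s['clock'])
E
```

```text
x    -26 -24 -22 -20 -18 -16 -14 -12 -10  -8  -6  -4  -2   0   2   4   6   8  10  12  14  16  18  20  22  24  26
-100 0.118 126 131 130 131 117  62  51  53  54  54  55  86 151 185 196 185 149 112 113 111 110 110 110 114 114 114 114
-85 0.118 122 131 123  53  50  52  52  62 102 106  99 115 151 173 193 184 148 113 113 113 113 110 110 107 111  71  59
-60 0.118 128 130 130 129 101  79  67  56  55  97  99 103 156 177 193 179 130 103 106 109 100  61  58  57  58  58  58
-30 0.118  93  87  87  87  91 101 101 102 101 100  99 114 161 180 191 172 105  88  85  88  87  88 105 102  77  62  61
-5 0.118 118 118 150 127 129 132 114 132 117  94  93 108 159 186 192 177 138 129 113 116 118 109 132 138 144 123 127
-117 0.126 114 102  78  79  79  86 128 186 191 191 160 174 193 195 141  85  81  98 191 190 190 190 191 191 190 190 189
-117 0.118 108 108 107  90  79  78  77 125 159 190 190 166 151 172 198 185 148  89  84 170 190 190 190 190 191 191 191
se model u 337.1 385.2 v 241.3 302.9
 knob closed pred [318.5 271.2] cap pred [370.1 241.7]
 orange [[344, 244, 41, 41, 967], [347, 271, 1, 1, 1]]
    35  35  
[... 265 characters left out ...]
  37  36  36  40  40  52  78  80  91  82  89  98 149
    39  38  38  39  44  70  83  84  84  84  93  94  97
te model u 265.5 298.4 v 92.7 136.6
 knob closed pred [316.8 127.3] cap pred [282.7 100.2]
 orange [[268, 94, 32, 30, 477]]
   119  47  45  45  45  48  42  63 218 227 227 227 227
   148  46  46  48  49  43  44  63 219 227 227 227 226
   186  48  46  48  49  50  55  57 169 227 227 227 227
   215 110  47  46  47  52  62  65  54 221 228 227 226
   188 193 195 144 129  52  48  50 170 227 227 227 227
   209 129  65  52  50  45  41  63 218 227 226 227 227
    95  60  46  45  44  44  44  62 186 211 213 215 216
[ 0.57748822 -0.13995946  0.30414359] [-0.20046627  0.32068249  0.01799047] 27.2333
```

```bash
python3 - <<'E'
from h import *
q=np.load('bay.npy')
def B(p):
    a,b=np.cos(q[2]),np.sin(q[2]);v=p[:2]-q[:2];return np.array([a*v[0]+b*v[1],-b*v[0]+a*v[1]]).round(4)
c=load('te');g=cv2.cvtColor(cv2.imread('pics/te.png'),cv2.COLOR_BGR2GRAY)[75:150,250:325]
G=cv2.resize(g,None,fx=4,fy=4,interpolation=cv2.INTER_CUBIC)
for z,r0,r1 in ((.23,34,44),(.14,60,80)):
    h=cv2.HoughCircles(G,cv2.HOUGH_GRADIENT,1,300,param1=80,param2=8,minRadius=r0,maxRadius=r1)
    if h is not None: u,v,r=h[0][0];u=u/4+250;v=v/4+75;print(z,u,v,r/4,B(atz(c,u,v,z)))
# other things moved? compare before/after top pictures away from arm
a=cv2.imread('pics/top0.png').astype(int);b=cv2.imread('pics/te.png').astype(int)
for n,(x0,y0,x1,y1) in dict(tip=(316,96,350,142),jar=(215,140,240,170),wash=(148,185,186,208),kit=(98,185,140,242),rack=(392,122,446,194),dish=(392,198,428,230)).items():
    print(n,np.abs(a-b)[y0:y1,x0:x1].mean().round(1))
E
```

```text
0.23 284.125 100.125 9.2 [ 0.0659 -0.055 ]
0.14 283.375 112.375 15.65 [ 0.0577 -0.0552]
tip 26.9
jar 2.1
wash 2.0
kit 2.0
rack 63.5
dish 78.9
```

```bash
python3 - <<'E'
from h import *
a=cv2.imread('pics/scene0.png');b=cv2.imread('pics/se.png')
for n,(x0,y0,x1,y1) in dict(tip=(286,290,350,356),rack=(138,338,242,418),dish=(132,296,178,342),wash=(345,125,375,175),jar=(348,195,374,212)).items():
    r=cv2.matchTemplate(b,a[y0:y1,x0:x1],cv2.TM_CCOEFF_NORMED);_,m,_,p=cv2.minMaxLoc(r);print(n,round(m,2),'shift px',p[0]-x0,p[1]-y0)
# upright test in wrist view: cap vs body
c=load('wa');print(monitor.observe()['force'].round(1))
E
```

```text
tip 1.0 shift px 0 0
rack 1.0 shift px 0 0
dish 1.0 shift px 0 0
wash 1.0 shift px 0 0
jar 1.0 shift px 0 0
[-0.2  0.3  0. ]
```

```bash
python3 -c "
from workcell import workorder
print(workorder.job_done())"
```

```text
the job is handed in; nothing more can be done
None
```

The job is handed in, at about 27 s of the 72 s. The bottle stands in the bay and the bar is down in the keeper notch. No verdict was given, so this rests on my own checks.

- **Tipping up:** I pinched the cap lightly and swung it over, so the bottle pivoted in the pads with its heel on the bench, and stood upright by the panel.
- **Sliding in:** On the first drag the pads pressed down and the bottle leaned about 0.2 rad. I let it rock back upright, regripped with part of its weight taken off, and slid it in. The last wrist readings were 3–4 N, so the foot may have hovered by a fraction of a millimetre, since that could be the lightest bottle's full weight.
- **Bar:** I lifted the bar about 23 mm by its knob, swung it across and lowered it. I overshot toward the swing stop at first and backed off until the wrist image showed it centred between the posts.

| Last check | Result |
|---|---|
| Cap centre, top view, bay frame | (66, -55) mm, inside the limits |
| Bar axis | within about 2 mm of the notch centre along its whole length |
| Grip height after lowering | same as when parked, no upward force |
| Tip box, rack, dishes, wash bottle, jar (before/after scene pictures) | no shift |
| Kit box (before/after top pictures) | no visible change |
| Force on the tool | about zero |

- **Disagreed, bottle y:** the wrist view put the cap at y = -48 mm against -55 mm from the top view. Anything nearer the panel than -50.5 mm is impossible for an upright bottle there.
- **Disagreed, upright:** a rough circle fit of the body in the last top view came out 8 mm short in x, which would mean about 0.09 rad of tilt. I put that down to a poor fit, because the wrist view after release showed the cap and body within about 1 mm in x. I did not repeat the upright check after closing the bar.

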